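# Shut the tote's spout and run the pebbles into its corner

### The arm

A 6-joint arm with a two-finger parallel gripper is mounted at the origin on a cart in front of the work surface, level with it; the furniture and walls round the work are solid. World frame = base frame: x ahead of the robot, y to its left, z up, the work surface at z = 0. Lengths are in m, angles in rad, forces in N, time in s.
With the tool pointing down it reaches from about 0.425 to 1.125 m from the base axis. Payload 14.9 kg.
Tool frame: the origin (TCP) lies midway between the tips of the shut fingers; the grasp point (between the pads) lies 19 mm behind it; z points along the fingers, y is the line along which they close (so a half turn about z gives the same grasp; the last joint's range is limited). The gripper opens to 91 mm and grips with 3 to 60 N. Pads are 32 mm wide; open, the fingers measure 118 mm over their backs; the gripper's body (76 mm by 178 mm) begins 60 mm behind the grasp point.
Start: joints at [-1.364, 0.379, 1.734, -0, 1.028, -0.033], TCP at [0.166, -0.68, 0.186] pointing down, gripper open.
Joint ranges: [-2.77, 2.77], [-0.74, 2.19], [0, 2.66], [-1.06, 4.2], [0.31, 2.87], [-3.08, 3.08]. Speed limits (rad/s): [1.89, 1.89, 2.39, 3.14, 3.14, 3.14].

### API

Orientations are given as a rotation vector (axis times angle).
In Python, from cell import env, eyes gives the robot as it stands.
- The arm moves only by the shell command python3 -m crank 'ROWS'. ROWS is JSON, a list of rows, each a list of 3 entries, a list of its own where there are three numbers: the shift along the world's x, y, z in units of 25 mm (1.0 is 25 mm), then the turn, a rotation vector about the world's x, y, z in degrees, then the finger opening in mm, from 0 to 91.2. In form: [[[tx, ty, tz], [rx, ry, rz], gripper], ...]. A call has 1 to 10 rows; each row is the pose to reach, as a shift and turn from the pose commanded when the call began; what a row does not reach only later rows make up. A row lasts 1/8 s, in which the tool goes at most 62.5 mm and 10.7 degrees, less where a joint would pass 70% of its speed; a pose out of reach is approached as far as the arm can. A call with a gripper value outside its range is refused whole. The fingers move at their own pace and stop on an object; the grip force is fixed at half the most. Time passes only in rows, so rows that repeat a pose let the fingers close. It gives the time, the measured TCP pose, the force, the opening and the grip force at its end, in the units of the state.
- env.sense(): the state, without advancing time (a new reading comes with each control period).
- eyes.snapshot(name): name is "side" or "top"; returns the picture (420x560x3 uint8, red, green, blue); there is no depth.
- eyes.camera_info(name): a dict with "vfov" (degrees; the focal length in pixels is half the picture's height over the tangent of half this angle, whatever the lens; pixels are square), "cx", "cy" (the principal point, pixels), "extrinsics" (4x4, takes a point from camera to world coordinates). Camera axes: x right, y down, z forward; pixel columns grow to the right and rows downward; lengths in m; the calibration is good to about 2 mm. A picture is of the moment at which its call begins. camera_info takes no time and is no camera call.
- env.finish_job(): hands the job in; it is judged then, once.
The state is a dict: "time_s": time; "joint_pos": joint angles; "joint_velocities": joint speeds; "effort": joint torques, N m; "ee_pos": TCP position; "orientation": TCP orientation; "ft_force": force on the tool from outside, world axes, zero at the start; "torque": the same for the moment, N m; "finger_gap": finger opening in m; "grip_force": force on a finger pad.
Only numpy, scipy, OpenCV 4.12 (cv2) and the standard library are available. Lean on these libraries where they do the work, as an engineer would, in place of code of your own. Each camera call takes 0.05 s, during which the arm holds its last target. There are 200 camera calls.

### The job

Press the raised cover at the tote's spout corner down until it snaps shut, then pick the tote up by its wooden handle grip, clear of the table, and tip it towards the spout until all three pebbles have slid together into that corner against the closed spout. Finish while still holding the tote up in the air, steady and clearly tilted, with the cover shut; spill no pebble and leave the jar, bowl and loose stone alone.

Things in the scene. Friction and masses are not known exactly. Their poses are not given: they have to be found in the camera images.
- tote: square hand tote of grey plastic, 168 x 168 mm, walls 48 mm high and 4 thick, floor 4 thick, 0.3 kg, loose on the table. Origin: centre of its underside. +x points along the diagonal to the spout corner (walls run at 45 degrees to x and y), where the walls leave a 45 mm gap above a pouring lip. A steel handle bridges the +y and -y corners; a hinge rod runs along y at x = 40, z = 52 mm
- tote_grip (a point): centre of the handle's wooden grip, 88 mm above the tote's underside and straight above its centre. The grip is 16 mm thick (along tote x), 28 mm high and 100 mm long (along tote y); take it across the thickness, from above. With everything in it the tote weighs 0.3 to 0.5 kg
- tote_spout (a point): middle of the spout gap at the level of the tote's inner floor: 90 mm along tote +x, 4 mm up
- tote_floor (a point): centre of the tote's inner floor
- tote_low (a point): tip of the pouring lip, underside: the tote's outer corner at the spout, 119 mm along tote +x, z = 0 of the tote
- tote_back (a point): underside of the opposite outer corner, 119 mm along tote -x
- cover (a joint): spout cover's hinge (along tote y), rad: 0 shut, 0.65 to 1.05 at the start (outer end raised). A weak spring holds it open (under 1 N at the outer end); in the last 0.2 rad a nub on its +y side snaps under a sprung catch, needing about 6 N (the stop then is hard), and stays shut. The catch sits on a block beside the cover, 39 to 46 mm to +y of its middle line, 79 mm along tote x, top 62 mm up
- cover_press (a point): point to press, on the upper face of the cover's outer end, 48 mm from the hinge. The cover is a grey plate 56 x 56 x 4 mm; under its outer end hangs a gate plate 40 mm wide and 40 mm deep that closes the spout gap when shut. Shut, this point lies 88 mm along tote +x, 54 mm above the tote's underside
- cover_hinge (a point): centre of the cover's hinge rod, 40 mm along tote +x, 52 mm above the tote's underside
- pebble_0: smooth river pebble, 26x32x17 mm, about 14 g, loose on the tote's floor; origin at the centre of its underside at the start. It slides readily on the tote floor (friction about 0.18): with the spout corner some 30 degrees or more down it runs there, also along the walls
- pebble_1: smooth river pebble, 27x28x16 mm, about 14 g, loose on the tote's floor; origin at the centre of its underside at the start. It slides readily on the tote floor (friction about 0.18): with the spout corner some 30 degrees or more down it runs there, also along the walls
- pebble_2: smooth river pebble, 28x32x16 mm, about 14 g, loose on the tote's floor; origin at the centre of its underside at the start. It slides readily on the tote floor (friction about 0.18): with the spout corner some 30 degrees or more down it runs there, also along the walls
- sample_jar: glass jar with a dark green lid, diameter 68, 90 mm high; bystander; origin under its centre
- bowl_brown: mended brown pottery bowl, diameter 156, 85 mm high; bystander; origin under its centre
- stone_c: rounded stone, 55x57x42 mm; bystander; origin under its centre

How it is judged:
By the outcome, as a careful person would: the job done as asked, in the order asked, and still so for the second after the job is handed in, while the arm keeps its last pose, push and grip.
It also fails if it takes over 54 s, if anything falls off the work surface, if the arm or the gripper's body presses on something with over 40 N, if the wrist force passes 120 N, or if a joint passes its speed limit or range.

## Working session

There is one attempt and no reset: what is moved stays moved. The work goes in short steps, Python scripts to look and compute and a shell command to move; the robot and the scene stay as the last step left them, time stands still between calls to the robot, and variables do not carry over. Pictures are saved under pics/ and viewed, at most 10 in all, crops included, and the job is handed in when it is done.

```bash
mkdir -p pics
python3 - <<'E'
from cell import env, eyes
import cv2, numpy as np
for n in("side","top"):
    im=eyes.snapshot(n); cv2.imwrite(f"pics/{n}0.png",im[:,:,::-1]); i=eyes.camera_info(n); print(n,i)
s=env.sense();print(s)
E
```

```text
side {'vfov': 50.05378872817504, 'cx': 282.25602428845355, 'cy': 208.2334649314003, 'extrinsics': array([[ 0.97585224, -0.12238673,  0.18092512,  0.4005219 ],
       [-0.21704505, -0.45011421,  0.86619203, -0.94343927],
       [-0.02457344, -0.88454434, -0.4658084 ,  0.61105626],
       [ 0.        ,  0.        ,  0.        ,  1.        ]])}
top {'vfov': 43.331449203324624, 'cx': 278.27107760507124, 'cy': 209.20969407011052, 'extrinsics': array([[-0.02628186, -0.99279597,  0.11689917,  0.4394181 ],
       [-0.99959403,  0.024813  , -0.01400304,  0.08514213],
       [ 0.01100154, -0.11721974, -0.99304506,  1.28233304],
       [ 0.        ,  0.        ,  0.        ,  1.        ]])}
{'time_s': 0.1, 'joint_pos': array([-1.36430773e+00,  3.79373164e-01,  1.73473539e+00, -2.05004896e-05,
        1.02849080e+00, -3.33174794e-02]), 'joint_velocities': array([ 0.00028967, -0.00144999, -0.00166866, -0.00086704,  0.00042266,
        0.00018629]), 'effort': array([ 5.19020323e-04, -7.65036964e+01, -4.35291588e+01,  6.51417975e-02,
        3.98324279e-02, -4.03551940e-05]), 'ee_pos': array([ 0.166157  , -0.67959006,  0.1851355 ]), 'orientation': array([-3.11804055e+00, -3.75681291e-01,  1.64166429e-04]), 'ft_force': array([-0.56058454,  0.97004482,  0.07977233]), 'torque': array([-0.0329256 ,  0.05629115,  0.00208105]), 'grip_force': 0.0, 'finger_gap': 0.09098199355363232}
```

View pics/side0.png

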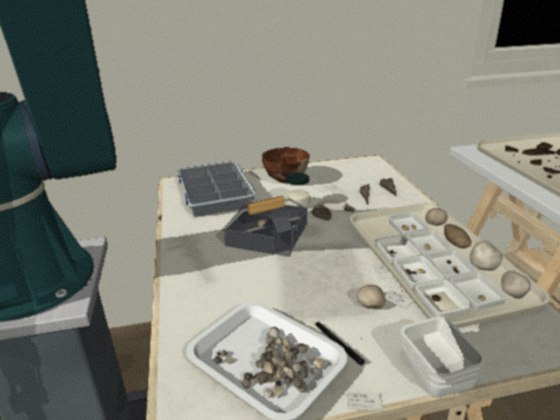

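View pics/top0.png

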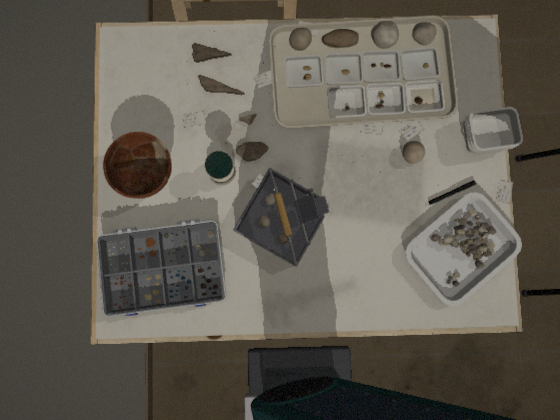

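Side: the tote sits at about (265,228), with its grip at (266,205). Top: the tote is centred near (281,216), the grip runs from (278,195) to (287,235), and the spout corner is near (325,206), pointing to world -y. The jar's lid is at (219,165). I'll zoom in on both views.

Run:
```python
import cv2, numpy as np
a=cv2.imread("pics/top0.png")[160:275,220:340]; b=cv2.imread("pics/side0.png")[185:260,210:320]
f=lambda i:cv2.convertScaleAbs(cv2.resize(i,(390*i.shape[1]//i.shape[1],390*i.shape[0]//i.shape[1]),interpolation=cv2.INTER_CUBIC),alpha=1.8,beta=10)
A,B=f(a),f(b); print(A.shape,B.shape)
o=np.zeros((max(A.shape[0],B.shape[0]),790,3),np.uint8);o[:A.shape[0],:390]=A;o[:B.shape[0],400:]=B
cv2.imwrite("pics/z0.png",o)
for n in("top","side"):
    im=cv2.imread(f"pics/{n}0.png"); h=cv2.cvtColor(im,cv2.COLOR_BGR2HSV)
    m=cv2.inRange(h,(10,130,120),(22,255,255)); k,l,st,c=cv2.connectedComponentsWithStats(m)
    for j in range(1,k):
        if st[j,4]>30: print(n,st[j],c[j],cv2.minAreaRect(np.argwhere(l==j)[:,::-1].astype(np.float32)))
```

```text
(373, 390, 3) (265, 390, 3)
side [249 197  35  17 327] [265.67584098 204.79510703] ((265.9494323730469, 204.7808837890625), (9.743911743164062, 35.82761764526367), 77.00537872314453)
```

View pics/z0.png

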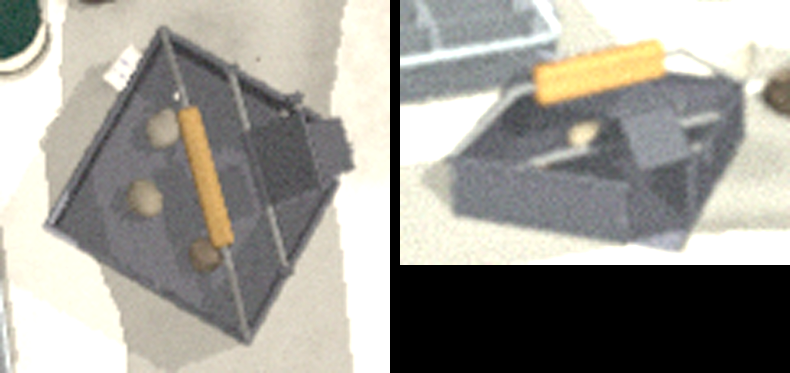

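The zoom (3.25x, top crop origin (220,160)) shows the following:
- The grip axis runs (190,110) to (222,243).
- The rim corners are at (163,30), (47,225) and (248,342).
- The hinge rod runs (235,70) to (285,268).
- The catch block is at (290,103), and the cover is raised right of the rod.

Next I'll compute the tote pose from these.

```bash
cat > h.py <<'E'
from cell import env, eyes
import cv2, numpy as np
def ray(n,px,z):
    i=eyes.camera_info(n); f=210/np.tan(np.radians(i['vfov']/2)); T=np.array(i['extrinsics'])
    d=T[:3,:3]@np.array([(px[0]-i['cx'])/f,(px[1]-i['cy'])/f,1]); return T[:3,3]+d*(z-T[2,3])/d[2]
def proj(n,p):
    i=eyes.camera_info(n); f=210/np.tan(np.radians(i['vfov']/2)); T=np.array(i['extrinsics'])
    c=T[:3,:3].T@(np.array(p)-T[:3,3]); return np.array([i['cx']+f*c[0]/c[2],i['cy']+f*c[1]/c[2]])
E
python3 - <<'E'
from h import *
u=lambda x,y:(220+x/3.25,160+y/3.25)
P=lambda x,y,z:ray("top",u(x,y),z)[:2]
a,b=P(190,110,.1),P(222,243,.1); c1,c2,bk=P(163,30,.048),P(248,342,.048),P(47,225,.048); r1,r2=P(235,70,.052),P(285,268,.052)
an=lambda v:np.degrees(np.arctan2(v[1],v[0]))
print("grip",(a+b)/2,np.linalg.norm(a-b),an(a-b)-90)
print("corners mid",(c1+c2)/2,np.linalg.norm(c1-c2),an(c1-c2)-90)
print("back->mid",np.linalg.norm((c1+c2)/2-bk),an((c1+c2)/2-bk))
print("rod",(r1+r2)/2,np.linalg.norm(r1-r2),an(r1-r2)-90)
y=np.radians(-76);C=(c1+c2)/2
for Y in(-74,-76,-78):
  y=np.radians(Y);ex=np.array([np.cos(y),np.sin(y)])
  # side check of rod, grip
  print(Y,"sidegrip",proj("side",[*((a+b)/2),.088]))
  for q in(.65,.85,1.05):
    p=C+ex*(.04+.048*np.cos(q)); print(q,[((proj("top",[*p,.054+.048*np.sin(q)])-[220,160])*3.25).round(), ((proj("side",[*p,.054+.048*np.sin(q)])-[210,185])*3.545).round()])
E
```

```text
grip [0.56697421 0.05731489] 0.09517459832535687 -78.10857168190442
corners mid [0.56666625 0.05688336] 0.23457552641876672 -76.39284652594134
back->mid 0.11755542460991868 -76.96327384624612
rod [0.57687608 0.01716595] 0.14791951329181108 -77.66826111691176
-74 sidegrip [265.72393622 205.01606875]
0.65 [array([312., 146.]), array([249., 123.])]
0.85 [array([304., 148.]), array([244., 110.])]
1.05 [array([294., 150.]), array([239.,  98.])]
-76 sidegrip [265.72393622 205.01606875]
0.65 [array([313., 150.]), array([246., 124.])]
0.85 [array([305., 151.]), array([241., 111.])]
1.05 [array([295., 153.]), array([236.,  99.])]
-78 sidegrip [265.72393622 205.01606875]
0.65 [array([314., 154.]), array([242., 125.])]
0.85 [array([306., 154.]), array([238., 112.])]
1.05 [array([296., 156.]), array([233., 100.])]
```

The tote centre is about (0.567, 0.057) with yaw about -77°, and the tool's closing axis is already within 1° of tote x. I'll close the fingers and move above the cover.

```bash
python3 -m crank '[[[16.6,27,0],[0,0,-1],0],[[16.6,27,0],[0,0,-1],0],[[16.6,27,0],[0,0,-1],0],[[16.6,27,0],[0,0,-1],0],[[16.6,27,0],[0,0,-1],0],[[16.6,27,0],[0,0,-1],0],[[16.6,27,0],[0,0,-1],0],[[16.6,27,0],[0,0,-1],0],[[16.6,27,0],[0,0,-1],0],[[16.6,27,0],[0,0,-1],0]]'
```

```text
time_s: 1.35
ee_pos: [0.4943, -0.1456, 0.1858]
orientation: [3.122, 0.349, 0.0]
ft_force: [0.7, -0.8, -0.3]
finger_gap: 0.0005
grip_force: 0.0
```

```bash
python3 -m crank '[[[0,0,0],[0,0,0],0],[[0,0,0],[0,0,0],0],[[0,0,0],[0,0,0],0]]'
```

```text
time_s: 1.72
ee_pos: [0.4929, -0.1485, 0.1856]
orientation: [-3.122, -0.346, 0.001]
ft_force: [-0.4, -0.6, -0.5]
finger_gap: 0.0004
grip_force: 0.0
```

```bash
python3 -m crank '[[[3.5,5.7,0],[0,0,0],0],[[3.5,5.7,0],[0,0,0],0],[[3.5,5.7,0],[0,0,0],0],[[3.5,5.7,0],[0,0,0],0],[[3.5,5.7,-2.4],[0,0,0],0],[[3.5,5.7,-2.4],[0,0,0],0],[[3.5,5.7,-2.4],[0,0,0],0]]'
python3 - <<'E'
from h import *
t,s=eyes.snapshot("top"),eyes.snapshot("side")
f=lambda i:cv2.resize(i,(390,273),interpolation=cv2.INTER_CUBIC)
cv2.imwrite("pics/z1.png",cv2.convertScaleAbs(np.hstack([f(t[160:265,220:370]),f(s[145:250,200:350])])[:,:,::-1],alpha=1.8,beta=10))
E
```

```text
time_s: 2.6
ee_pos: [0.5814, -0.0061, 0.1272]
orientation: [3.122, 0.346, 0.001]
ft_force: [0.1, 1.0, 0.7]
finger_gap: 0.0004
grip_force: 0.0
```

View pics/z1.png

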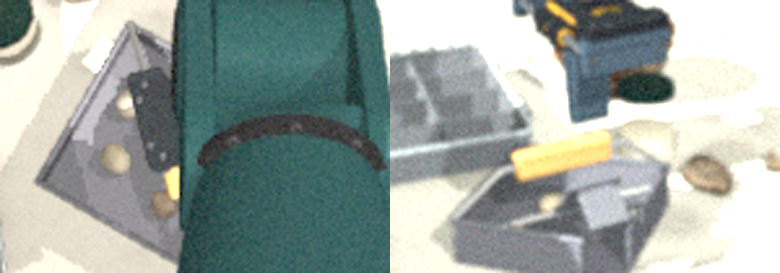

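The fingers are above the cover (left finger tip at about (590,118) in the right half), clear of the handle. Now I'll follow the cover's arc down.

```bash
python3 -m crank '[[[0,0,-1],[0,0,0],0],[[0.07,-0.31,-1.4],[0,0,0],0],[[0.12,-0.55,-1.7],[0,0,0],0],[[0.18,-0.78,-2.1],[0,0,0],0],[[0.2,-0.88,-2.38],[0,0,0],0],[[0.2,-0.88,-2.38],[0,0,0],0]]'
```

```text
time_s: 3.45
ee_pos: [0.5858, -0.0272, 0.0657]
orientation: [-3.122, -0.348, 0.001]
ft_force: [-0.7, -0.5, 0.3]
finger_gap: 0.0
grip_force: 0.0
```

```bash
python3 -m crank '[[[0,0,-0.1],[0,0,0],0],[[0,0,-0.2],[0,0,0],0],[[0,0,-0.2],[0,0,0],0]]'; python3 -m crank '[[[0,0,-0.06],[0,0,0],0],[[0,0,-0.12],[0,0,0],0],[[0,0,-0.12],[0,0,0],0]]'
```

```text
time_s: 3.82
ee_pos: [0.5869, -0.0274, 0.0618]
orientation: [3.121, 0.349, 0.002]
ft_force: [-0.1, -4.1, 4.9]
finger_gap: 0.0001
grip_force: 3.0
time_s: 4.2
ee_pos: [0.587, -0.0274, 0.0589]
orientation: [3.121, 0.349, 0.003]
ft_force: [1.2, -5.0, 3.3]
finger_gap: 0.0007
grip_force: 3.1
```

```bash
python3 -m crank '[[[0.01,-0.04,-0.04],[0,0,0],0],[[0.01,-0.04,-0.08],[0,0,0],0],[[0.01,-0.04,-0.08],[0,0,0],0]]'
```

```text
time_s: 4.58
ee_pos: [0.5868, -0.0283, 0.0565]
orientation: [3.122, 0.349, 0.002]
ft_force: [2.4, -4.2, 4.3]
finger_gap: 0.0003
grip_force: 2.9
```

```bash
python3 -m crank '[[[0,0,-0.04],[0,0,0],0],[[0,0,-0.08],[0,0,0],0],[[0,0,-0.08],[0,0,0],0]]'; python3 -m crank '[[[0,0,-0.04],[0,0,0],0],[[0,0,-0.08],[0,0,0],0],[[0,0,-0.08],[0,0,0],0]]'
```

```text
time_s: 4.95
ee_pos: [0.5865, -0.0282, 0.0543]
orientation: [3.122, 0.349, 0.001]
ft_force: [1.8, -3.8, 2.5]
finger_gap: 0.0006
grip_force: 2.5
time_s: 5.32
ee_pos: [0.5863, -0.028, 0.0521]
orientation: [-3.122, -0.348, 0.0]
ft_force: [1.1, -4.0, 2.6]
finger_gap: 0.0007
grip_force: 2.2
```

```bash
cat >> h.py <<'E'
def shot(name,a=(150,270,220,360),b=(170,260,210,310),al=1.8):
    t,s=eyes.snapshot("top"),eyes.snapshot("side")
    f=lambda i,r:cv2.resize(i[r[0]:r[1],r[2]:r[3]],(390,int(390*(r[1]-r[0])/(r[3]-r[2]))),interpolation=cv2.INTER_CUBIC)
    A,B=f(t,a),f(s,b);o=np.zeros((max(len(A),len(B)),780,3),np.uint8);o[:len(A),:390]=A;o[:len(B),390:]=B
    cv2.imwrite(name,cv2.convertScaleAbs(o[:,:,::-1],alpha=al,beta=10))
E
python3 -c "
from h import *
shot('pics/z2.png'); print(proj('side',env.sense()['ee_pos']))"
```

```text
[280.69829768 232.92004066]
```

View pics/z2.png

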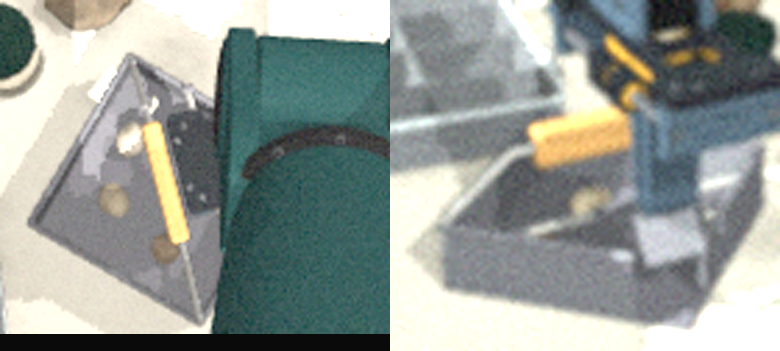

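The image suggests the tote slid about 8 mm towards +y (grip centre now near px (280,215)). A light plate at (670,235) in the right half hides the fingertips. I'll work out where the parts should project.

Run:
```python
from h import *
y=np.radians(-77.2);ex=np.array([np.cos(y),np.sin(y)])
print("tip z1",proj("side",[.5814,-.0061,.1272]))
ee=env.sense()['ee_pos']
cr=lambda p:((proj("side",p)-[210,170])*3.9+[390,0]).round()
for d in(-.0135,.0135): print("tip edge",cr([*(ee[:2]+ex*d),ee[2]]))
u=lambda x,y:(220+x/2.786,150+y/2.786)
P=lambda x,y,z:ray("top",u(x,y),z)[:2]
print("grip",(P(152,123,.1)+P(182,242,.1))/2,"corn",P(130,57,.048),P(203,320,.048),P(33,222,.048),(P(130,57,.048)+P(203,320,.048))/2)
C=(P(130,57,.048)+P(203,320,.048))/2
for q in(0,.2,.4,.6,.8,1.):
  p=lambda r,w:[*(C+ex*(.04+r*np.cos(q)+w*np.sin(q))),.052+r*np.sin(q)-w*np.cos(q)]
  print(q,"end",cr(p(.056,0)),"gatebottom",cr(p(.054,.04)),"hinge",cr(p(0,0)))
```

```text
tip z1 [275.93191262 201.4848104 ]
tip edge [657. 236.]
tip edge [675. 255.]
grip [0.56447662 0.06513648] corn [0.67790249 0.09282646] [0.45373607 0.03726418] [0.5392413  0.17753788] [0.56581928 0.06504532]
0 end [667. 246.] gatebottom [668. 299.] hinge [630. 206.]
0.2 end [666. 229.] gatebottom [672. 288.] hinge [630. 206.]
0.4 end [663. 212.] gatebottom [674. 275.] hinge [630. 206.]
0.6 end [659. 194.] gatebottom [675. 258.] hinge [630. 206.]
0.8 end [654. 177.] gatebottom [674. 238.] hinge [630. 206.]
1.0 end [648. 161.] gatebottom [671. 217.] hinge [630. 206.]
```

The pale plate is the fingertips themselves. The reaction on the tool points outward (-y), which is suspicious, so I'll lift and look at the cover.

```bash
python3 -m crank '[[[0,0,1],[0,0,0],0],[[0,0,2],[0,0,0],0],[[0,0,3.2],[0,0,0],0],[[0,0,3.2],[0,0,0],0]]'; python3 -c "
from h import *
shot('pics/z3.png',b=(180,260,220,310))"
```

```text
time_s: 5.92
ee_pos: [0.5872, -0.0278, 0.1339]
orientation: [-3.122, -0.348, -0.004]
ft_force: [0.6, 0.1, -1.2]
finger_gap: 0.0003
grip_force: 0.0
```

View pics/z3.png

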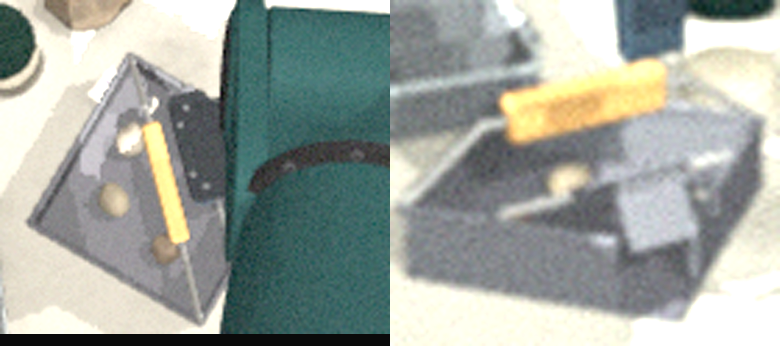

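Run:
```python
from h import *
y=np.radians(-77.2);ex=np.array([np.cos(y),np.sin(y)]);ey=np.array([-ex[1],ex[0]])
def run(C,o,s,off):
  cr=lambda p:((proj("side",p)-o)*s+[off,0]).round().tolist()
  for q in(.3,.5,.65,.8,1.):
    p=lambda r,w,v:[*(C+ex*(.04+r*np.cos(q)+w*np.sin(q))+ey*v),.052+r*np.sin(q)-w*np.cos(q)]
    print(q,"end",cr(p(.056,-.002,-.028)),cr(p(.056,-.002,.028)),"gate top",cr(p(.056,0,-.02)),"gatebottom",cr(p(.056,.042,-.02)),cr(p(.056,.042,.02)))
  print("rod ends",cr([*(C+ex*.04-ey*.075),.052]),cr([*(C+ex*.04+ey*.075),.052]),"low",cr([*(C+ex*.119),0]),"grip",cr([*C,.088]))
run(np.array([.567,.057]),np.array([210,185]),3.545,400)
run(np.array([.565,.065]),np.array([220,180]),4.333,390)
```

```text
0.3 end [616.0, 160.0] [691.0, 141.0] gate top [627.0, 160.0] gatebottom [637.0, 220.0] [690.0, 205.0]
0.5 end [612.0, 144.0] [688.0, 125.0] gate top [624.0, 144.0] gatebottom [638.0, 205.0] [692.0, 190.0]
0.65 end [609.0, 132.0] [684.0, 113.0] gate top [621.0, 132.0] gatebottom [638.0, 192.0] [692.0, 178.0]
0.8 end [605.0, 120.0] [680.0, 101.0] gate top [617.0, 120.0] gatebottom [637.0, 178.0] [691.0, 164.0]
1.0 end [599.0, 106.0] [674.0, 87.0] gate top [611.0, 105.0] gatebottom [634.0, 158.0] [689.0, 144.0]
rod ends [523.0, 165.0] [717.0, 115.0] low [673.0, 257.0] grip [598.0, 71.0]
0.3 end [604.0, 211.0] [695.0, 187.0] gate top [618.0, 211.0] gatebottom [629.0, 283.0] [694.0, 265.0]
0.5 end [600.0, 191.0] [691.0, 168.0] gate top [614.0, 191.0] gatebottom [631.0, 265.0] [696.0, 248.0]
0.65 end [596.0, 176.0] [687.0, 153.0] gate top [610.0, 176.0] gatebottom [631.0, 250.0] [697.0, 232.0]
0.8 end [591.0, 162.0] [683.0, 139.0] gate top [606.0, 162.0] gatebottom [630.0, 233.0] [696.0, 215.0]
1.0 end [584.0, 144.0] [675.0, 122.0] gate top [599.0, 144.0] gatebottom [626.0, 208.0] [692.0, 191.0]
rod ends [492.0, 217.0] [727.0, 157.0] low [673.0, 328.0] grip [582.0, 103.0]
```

After lifting, the gate (612–695, 183–252 in the right half) still stands out at q≈0.6. The cover is not shut, because the tip slipped over its outer edge and nudged the tote back. I'll try again about 10 mm nearer the hinge, using the new tote position.

```bash
python3 -m crank '[[[-0.34,1.34,-0.5],[0,0,0],0],[[-0.34,1.34,-0.95],[0,0,0],0],[[-0.34,1.34,-1.6],[0,0,0],0],[[-0.34,1.34,-2],[0,0,0],0],[[-0.3,1.18,-2.13],[0,0,0],0],[[-0.26,0.99,-2.36],[0,0,0],0],[[-0.22,0.83,-2.62],[0,0,0],0],[[-0.21,0.77,-2.75],[0,0,0],0],[[-0.21,0.77,-2.75],[0,0,0],0]]'
```

```text
time_s: 7.15
ee_pos: [0.581, -0.0089, 0.0633]
orientation: [-3.122, -0.348, 0.0]
ft_force: [0.5, -0.4, 0.8]
finger_gap: 0.0005
grip_force: 0.0
```

```bash
python3 -m crank '[[[0.01,-0.04,-0.06],[0,0,0],0],[[0.02,-0.06,-0.12],[0,0,0],0],[[0.02,-0.06,-0.12],[0,0,0],0]]'
```

```text
time_s: 7.52
ee_pos: [0.5816, -0.0103, 0.0604]
orientation: [-3.122, -0.349, 0.0]
ft_force: [0.2, -0.1, 0.1]
finger_gap: 0.0006
grip_force: 0.0
```

```bash
python3 -m crank '[[[0.01,-0.02,-0.05],[0,0,0],0],[[0.01,-0.02,-0.1],[0,0,0],0],[[0.01,-0.02,-0.1],[0,0,0],0]]';python3 -m crank '[[[0,0,-0.04],[0,0,0],0],[[0,0,-0.08],[0,0,0],0],[[0,0,-0.08],[0,0,0],0]]'
```

```text
time_s: 7.9
ee_pos: [0.5818, -0.0108, 0.0579]
orientation: [-3.122, -0.348, 0.0]
ft_force: [0.5, -0.3, -0.6]
finger_gap: 0.0003
grip_force: 0.0
time_s: 8.28
ee_pos: [0.5818, -0.0108, 0.0559]
orientation: [-3.122, -0.349, 0.0]
ft_force: [-0.1, -1.1, -0.3]
finger_gap: 0.0007
grip_force: 0.0
```

```bash
python3 -m crank '[[[0,0,-0.05],[0,0,0],0],[[0,0,-0.1],[0,0,0],0],[[0,0,-0.1],[0,0,0],0]]'; python3 -c "
from h import *
shot('pics/z4.png',b=(180,260,220,310))
cr=lambda p:((proj('side',p)-[220,180])*4.333+[390,0]).round()
e=env.sense()['ee_pos'];print(cr(e),cr(e+[.003,-.013,0]))"
```

```text
time_s: 8.65
ee_pos: [0.5818, -0.0108, 0.0534]
orientation: [-3.122, -0.348, 0.0]
ft_force: [0.3, -0.1, -0.2]
finger_gap: 0.0002
grip_force: 0.0
[639. 213.] [649. 224.]
```

View pics/z4.png

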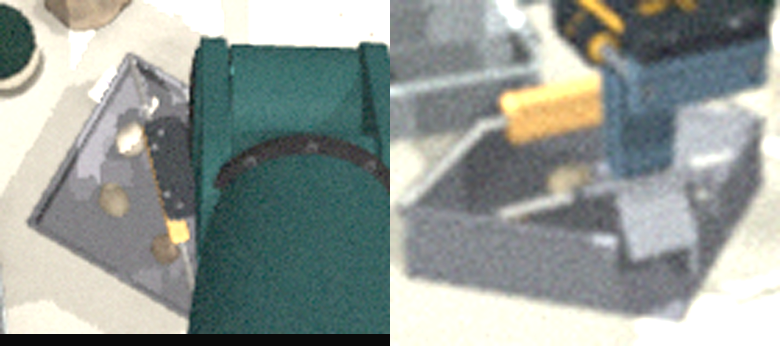

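The finger reached z = 0.053 with no contact force, yet the plate at (612–695, 180–258) looks unchanged. That doesn't fit q≈0.6. I'll lift and compare enlarged views against the start.

```bash
python3 -m crank '[[[0,0,1],[0,0,0],0],[[0,0,3],[0,0,0],0],[[-0.5,2,4.5],[0,0,0],0],[[-0.5,2,4.5],[0,0,0],0]]'
python3 - <<'E'
from h import *
s=eyes.snapshot("side")[:,:,::-1]; cv2.imwrite("pics/sideB.png",s); z=cv2.imread("pics/side0.png")
f=lambda i,dx,dy:cv2.resize(i[198+dy:260+dy,255+dx:310+dx],None,fx=7,fy=7,interpolation=cv2.INTER_CUBIC)
cv2.imwrite("pics/z5.png",cv2.convertScaleAbs(np.hstack([f(z,0,0),f(s,0,0)]),alpha=2.4,beta=0))
E
```

```text
time_s: 9.25
ee_pos: [0.5704, 0.041, 0.1688]
orientation: [3.122, 0.352, 0.007]
ft_force: [0.6, -0.3, -0.0]
finger_gap: 0.0006
grip_force: 0.0
```

View pics/z5.png

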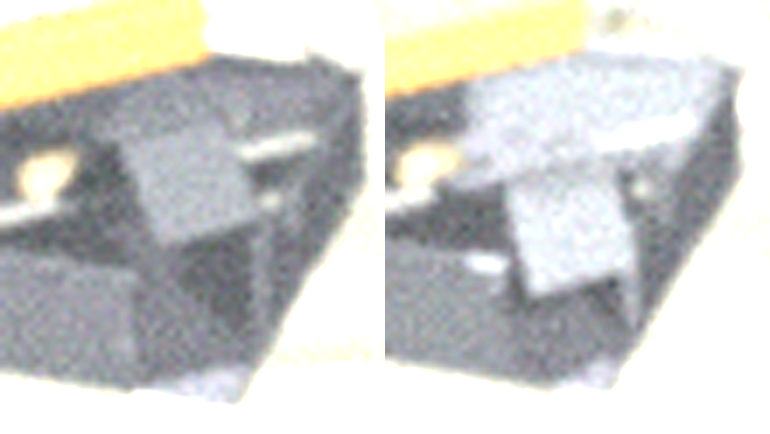

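Compared with the start (gate bottom at (165,243), lip tip at (240,400)), the gate now hangs lower: gate bottom at (530,297), lip at (610,385). So q went from about 1.0 to about 0.45 and isn't latched. I'll check where the fingertips really end in the image.

Run:
```python
from h import *
s=cv2.imread("pics/sideB.png")[:,:,::-1]; e=env.sense()['ee_pos']; c=proj("side",e); print(c, proj("side",e+[0,0,.02]), proj("side",e+[.003,-.013,0]))
x=int(round(c[0]))
for y in range(int(c[1])-24,int(c[1])+14,2): print(y,[tuple(s[y,x+d].tolist()) for d in(-8,-4,0,4,8)])
```

```text
[266.80131445 178.99544904] [266.4633146  171.37537408] [269.04524765 180.99198706]
154 [(47, 54, 65), (34, 43, 51), (38, 42, 55), (38, 49, 52), (50, 41, 36)]
156 [(46, 56, 64), (38, 46, 56), (39, 46, 53), (35, 46, 53), (56, 41, 36)]
158 [(75, 77, 81), (38, 48, 56), (31, 43, 52), (36, 43, 50), (53, 38, 33)]
160 [(82, 87, 91), (37, 48, 50), (34, 45, 49), (41, 50, 58), (57, 40, 37)]
162 [(82, 87, 85), (36, 45, 55), (42, 57, 64), (43, 52, 61), (52, 36, 36)]
164 [(73, 81, 81), (35, 50, 56), (42, 55, 65), (37, 51, 60), (72, 51, 42)]
166 [(98, 100, 90), (46, 57, 68), (46, 53, 61), (44, 44, 48), (68, 45, 31)]
168 [(159, 155, 136), (76, 85, 80), (47, 35, 34), (82, 46, 34), (88, 52, 32)]
170 [(187, 188, 170), (178, 176, 160), (67, 51, 40), (82, 49, 31), (85, 49, 30)]
172 [(187, 185, 172), (190, 185, 171), (106, 98, 86), (65, 44, 28), (68, 48, 32)]
174 [(192, 190, 175), (185, 183, 170), (156, 156, 140), (56, 34, 26), (77, 57, 42)]
176 [(167, 165, 156), (189, 189, 175), (188, 188, 174), (68, 66, 56), (68, 42, 32)]
178 [(138, 137, 122), (188, 188, 173), (188, 188, 173), (171, 168, 151), (68, 52, 39)]
180 [(155, 152, 142), (204, 203, 188), (192, 191, 178), (192, 189, 177), (152, 147, 135)]
182 [(151, 147, 137), (219, 217, 203), (217, 215, 200), (199, 194, 178), (193, 190, 173)]
184 [(135, 137, 128), (216, 213, 198), (220, 218, 203), (217, 219, 202), (213, 211, 196)]
186 [(139, 136, 127), (191, 187, 176), (222, 219, 203), (217, 214, 200), (220, 217, 203)]
188 [(139, 138, 126), (149, 149, 133), (217, 214, 199), (214, 210, 195), (203, 200, 186)]
190 [(140, 136, 125), (133, 132, 120), (207, 203, 190), (190, 187, 171), (192, 190, 174)]
```

The visible fingertips end about 12 px (roughly 30 mm) above the reported TCP. That explains both failed presses: the first hit the raised edge sideways, the second never touched. I'll go back over the outer end and descend until the force shows contact.

```bash
python3 -m crank '[[[0.5,-2.16,-1],[0,0,0],0],[[0.5,-2.16,-2.5],[0,0,0],0],[[0.5,-2.16,-3.6],[0,0,0],0],[[0.5,-2.16,-4.4],[0,0,0],0],[[0.5,-2.16,-4.4],[0,0,0],0]]'; python3 -m crank '[[[0.01,-0.05,-0.1],[0,0,0],0],[[0.02,-0.1,-0.2],[0,0,0],0],[[0.02,-0.1,-0.2],[0,0,0],0]]'
```

```text
time_s: 9.93
ee_pos: [0.5807, -0.0151, 0.0543]
orientation: [-3.122, -0.348, 0.005]
ft_force: [0.3, 0.1, 0.9]
finger_gap: 0.0008
grip_force: 0.0
time_s: 10.3
ee_pos: [0.5827, -0.0174, 0.0515]
orientation: [3.122, 0.349, 0.001]
ft_force: [0.7, -0.7, 0.4]
finger_gap: 0.0008
grip_force: 0.1
```

```bash
python3 -m crank '[[[0.01,-0.03,-0.1],[0,0,0],0],[[0.01,-0.05,-0.2],[0,0,0],0],[[0.01,-0.05,-0.2],[0,0,0],0]]'; python3 -m crank '[[[0.01,-0.03,-0.1],[0,0,0],0],[[0.01,-0.05,-0.2],[0,0,0],0],[[0.01,-0.05,-0.2],[0,0,0],0]]'
```

```text
time_s: 10.68
ee_pos: [0.5824, -0.0186, 0.0457]
orientation: [-3.122, -0.348, 0.001]
ft_force: [0.4, 0.1, 0.3]
finger_gap: 0.0004
grip_force: 0.0
time_s: 11.05
ee_pos: [0.5826, -0.0198, 0.0407]
orientation: [-3.122, -0.348, 0.001]
ft_force: [0.5, 0.0, 0.6]
finger_gap: 0.0005
grip_force: 0.0
```

No hard contact at z = 0.041 confirms the offset. Continuing down.

```bash
python3 -m crank '[[[0,-0.02,-0.08],[0,0,0],0],[[0,-0.02,-0.16],[0,0,0],0],[[0,-0.02,-0.16],[0,0,0],0]]'; python3 -m crank '[[[0,0,-0.06],[0,0,0],0],[[0,0,-0.12],[0,0,0],0],[[0,0,-0.12],[0,0,0],0]]'
```

```text
time_s: 11.42
ee_pos: [0.5828, -0.0203, 0.0369]
orientation: [-3.122, -0.348, 0.0]
ft_force: [-0.3, 0.8, 0.0]
finger_gap: 0.0003
grip_force: 0.1
time_s: 11.8
ee_pos: [0.5829, -0.0204, 0.034]
orientation: [3.122, 0.348, 0.0]
ft_force: [-0.3, -1.2, 0.5]
finger_gap: 0.0002
grip_force: 0.1
```

```bash
python3 -m crank '[[[0,0,-0.06],[0,0,0],0],[[0,0,-0.12],[0,0,0],0],[[0,0,-0.12],[0,0,0],0]]'; python3 -m crank '[[[0,0,-0.04],[0,0,0],0],[[0,0,-0.08],[0,0,0],0],[[0,0,-0.08],[0,0,0],0]]'
```

```text
time_s: 12.18
ee_pos: [0.5827, -0.0202, 0.0307]
orientation: [-3.122, -0.348, 0.0]
ft_force: [-0.4, 0.0, 0.0]
finger_gap: 0.0004
grip_force: 0.0
time_s: 12.55
ee_pos: [0.5827, -0.0203, 0.0288]
orientation: [-3.122, -0.348, 0.0]
ft_force: [-0.6, -0.6, -0.9]
finger_gap: 0.0
grip_force: 0.0
```

```bash
python3 -m crank '[[[0,0,-0.04],[0,0,0],0],[[0,0,-0.08],[0,0,0],0],[[0,0,-0.08],[0,0,0],0]]'; python3 -m crank '[[[0,0,-0.04],[0,0,0],0],[[0,0,-0.08],[0,0,0],0],[[0,0,-0.08],[0,0,0],0]]'
```

```text
time_s: 12.92
ee_pos: [0.5827, -0.0203, 0.0268]
orientation: [-3.122, -0.349, 0.0]
ft_force: [0.5, -0.3, 0.1]
finger_gap: 0.0004
grip_force: 0.0
time_s: 13.3
ee_pos: [0.583, -0.0203, 0.0255]
orientation: [-3.122, -0.349, -0.0]
ft_force: [-3.2, -0.1, 11.4]
finger_gap: 0.0007
grip_force: 5.7
```

```bash
python3 -c "
from h import *
shot('pics/z6.png',b=(180,260,220,310))"
```

```text
(no output)
```

View pics/z6.png

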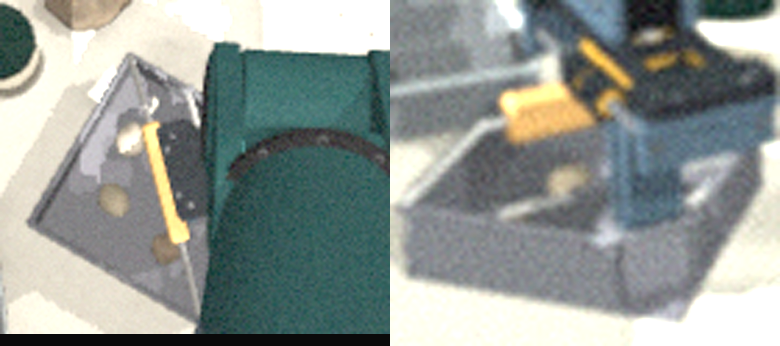

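The fingertips are on the cover's outer end (at (650,220)) and the gate has dropped into the spout gap (655,265). The pads carry the load and the reaction is 11 N. I'll press slightly more, then lift and check that the gate stays down.

```bash
python3 -m crank '[[[0,0,-0.04],[0,0,0],0],[[0,0,-0.04],[0,0,0],0]]'; python3 -c "
from h import *
cv2.imwrite('pics/sC.png',eyes.snapshot('side')[:,:,::-1])"; python3 -m crank '[[[0,0,1],[0,0,0],0],[[0,0,2.5],[0,0,0],0],[[0,0,4.5],[0,0,0],0],[[-0.5,2,5.5],[0,0,0],0],[[-0.5,2,5.5],[0,0,0],0]]';  python3 - <<'E'
from h import *
cv2.imwrite('pics/sD.png',eyes.snapshot('side')[:,:,::-1])
for n in("sideB","sC","sD"):
    g=cv2.imread(f"pics/{n}.png",0); print(n,[int(g[y,277:283].mean()) for y in range(216,258,2)])
E
```

```text
time_s: 13.65
ee_pos: [0.5832, -0.0203, 0.0252]
orientation: [3.122, 0.349, 0.0]
ft_force: [-7.5, 1.3, 22.7]
finger_gap: 0.0006
grip_force: 11.4
time_s: 14.32
ee_pos: [0.5709, 0.0316, 0.1636]
orientation: [3.122, 0.352, 0.005]
ft_force: [-0.1, -0.8, -0.1]
finger_gap: 0.0003
grip_force: 0.0
sideB [100, 92, 96, 83, 88, 94, 101, 102, 100, 102, 101, 89, 56, 57, 62, 59, 61, 61, 83, 127, 146]
sC [60, 61, 46, 42, 44, 47, 55, 50, 57, 73, 77, 76, 75, 77, 78, 76, 62, 65, 87, 163, 187]
sD [102, 99, 107, 100, 96, 88, 94, 99, 96, 76, 73, 73, 74, 75, 72, 71, 61, 62, 80, 128, 155]
```

The gate stays down after lifting (its lower edge is at row ~246, as predicted for shut), so the cover is latched. The reaction also places the real tips 28.5 mm above the reported TCP. Next I'll open over the grip and verify the lateral position.

```bash
python3 -m crank '[[[-0.24,1.34,0],[0,0,0],60],[[-0.24,1.34,0],[0,0,0],60],[[-0.24,1.34,0],[0,0,0],60],[[-0.24,1.34,0],[0,0,0],60],[[-0.24,1.34,0],[0,0,0],60]]'
python3 - <<'E'
from h import *
s=eyes.snapshot('side');t=eyes.snapshot('top')
cv2.imwrite('pics/sE.png',s[:,:,::-1]);cv2.imwrite('pics/tE.png',t[:,:,::-1])
h=cv2.cvtColor(s,cv2.COLOR_RGB2HSV);m=cv2.inRange(h,(10,130,120),(22,255,255));k,l,st,c=cv2.connectedComponentsWithStats(m)
for j in range(1,k):
    if st[j,4]>30: print(st[j],c[j])
print(proj("side",[.565,.065,.088]),proj("side",[.5645,.0651,.088]))
e=env.sense()['ee_pos']; print(e, proj("side",e+[0,0,.0285]))
ex=np.array([.2215,-.975,0]); 
for d in(-.03,-.0435,.03,.0435): print(d,proj("side",e+ex*d+[0,0,.0285]))
E
```

```text
time_s: 15.0
ee_pos: [0.5644, 0.0626, 0.1613]
orientation: [3.122, 0.348, -0.0]
ft_force: [0.3, 0.3, -0.8]
finger_gap: 0.0473
grip_force: 0.0
[246 196  36  16 318] [264.12578616 203.24213836]
[264.4050248 203.7718728] [264.2050964  203.77820414]
[0.56442316 0.06284567 0.161429  ] [262.53503742 167.04455851]
-0.03 [257.81287301 162.97703873]
-0.0435 [255.75356344 161.20321603]
0.03 [267.46955982 171.29499661]
0.0435 [269.76323236 173.27069199]
```

```bash
python3 -m crank '[[[0,0.12,-1],[0,0,0],60],[[0,0.12,-2],[0,0,0],60],[[0,0.12,-3],[0,0,0],60],[[0,0.12,-3.6],[0,0,0],60],[[0,0.12,-4.2],[0,0,0],60],[[0,0.12,-4.5],[0,0,0],60],[[0,0.12,-4.8],[0,0,0],60],[[0,0.12,-4.8],[0,0,0],60]]'; python3 -c "
from h import *
shot('pics/z7.png',b=(150,260,200,330))"
```

```text
time_s: 16.1
ee_pos: [0.5642, 0.0662, 0.0412]
orientation: [-3.122, -0.349, 0.001]
ft_force: [-0.1, -0.2, -0.1]
finger_gap: 0.06
grip_force: 0.0
```

View pics/z7.png

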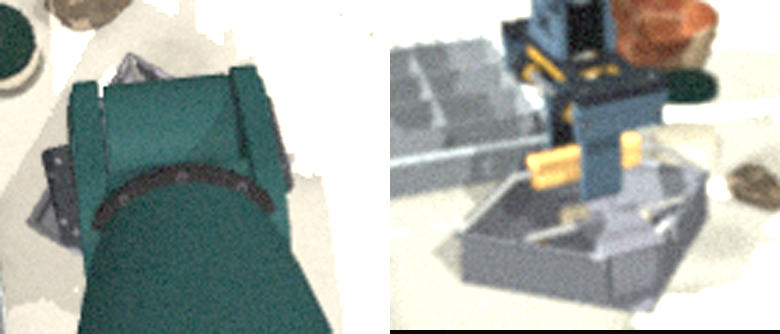

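The near finger stands in front of the grip's middle (600,165) with its tip below the grip, and the cover is shut. Closing, then a small lift.

```bash
python3 -m crank '[[[0,0,0],[0,0,0],0],[[0,0,0],[0,0,0],0],[[0,0,0],[0,0,0],0],[[0,0,0],[0,0,0],0],[[0,0,0],[0,0,0],0],[[0,0,0],[0,0,0],0],[[0,0,0],[0,0,0],0],[[0,0,0],[0,0,0],0]]' && python3 -m crank '[[[0,0,0.2],[0,0,0],0],[[0,0,0.5],[0,0,0],0],[[0,0,1],[0,0,0],0],[[0,0,1],[0,0,0],0],[[0,0,1],[0,0,0],0]]'
```

```text
time_s: 17.2
ee_pos: [0.5644, 0.0662, 0.0415]
orientation: [-3.122, -0.348, -0.0]
ft_force: [-0.8, 0.4, 1.1]
finger_gap: 0.0157
grip_force: 30.0
time_s: 17.82
ee_pos: [0.5643, 0.0662, 0.0666]
orientation: [3.122, 0.349, 0.0]
ft_force: [0.1, -0.6, -5.1]
finger_gap: 0.0162
grip_force: 30.0
```

Held: gap 16 mm, about 5 N of weight. Lifting on, then tipping about the tote's y axis (0.975, 0.22).

```bash
python3 -m crank '[[[0,0,0.6],[0,0,0],0],[[0,0,1.6],[0,0,0],0],[[0,0,2.8],[0,0,0],0],[[0,0,4],[0,0,0],0],[[0,0,5.2],[0,0,0],0],[[0,0,6.4],[0,0,0],0],[[0,0,7.3],[0,0,0],0],[[0,0,7.8],[0,0,0],0],[[0,0,8],[0,0,0],0],[[0,0,8],[0,0,0],0]]' && python3 -m crank '[[[0,0,0],[2,0.4,0],0],[[0,0,0],[4.9,1.1,0],0],[[0,0,0],[7.8,1.8,0],0],[[0,0,0],[10.7,2.4,0],0],[[0,0,0],[13.6,3.1,0],0],[[0,0,0],[16.5,3.7,0],0],[[0,0,0],[19.4,4.4,0],0],[[0,0,0],[21.4,4.9,0],0],[[0,0,0],[22.4,5.1,0],0],[[0,0,0],[22.4,5.1,0],0]]'
```

```text
time_s: 19.08
ee_pos: [0.5641, 0.0662, 0.2661]
orientation: [-3.122, -0.348, 0.001]
ft_force: [0.9, 0.0, -5.5]
finger_gap: 0.0161
grip_force: 30.0
time_s: 20.32
ee_pos: [0.5643, 0.066, 0.2661]
orientation: [-2.726, -0.304, 0.063]
ft_force: [0.3, 0.1, -5.2]
finger_gap: 0.0158
grip_force: 30.0
```

```bash
python3 -m crank '[[[0,0,0],[2,0.4,0],0],[[0,0,0],[4.9,1.1,0],0],[[0,0,0],[7.8,1.8,0],0],[[0,0,0],[10.7,2.4,0],0],[[0,0,0],[13.6,3.1,0],0],[[0,0,0],[16.5,3.7,0],0],[[0,0,0],[19.4,4.4,0],0],[[0,0,0],[20.5,4.7,0],0],[[0,0,0],[20.5,4.7,0],0],[[0,0,0],[20.5,4.7,0],0]]'
python3 - <<'E'
from h import *
s=env.sense();print(s['joint_pos'].round(2),s['ee_pos'])
for n in("side","top"): cv2.imwrite(f"pics/{n}F.png",eyes.snapshot(n)[:,:,::-1])
from scipy.spatial.transform import Rotation as R
print(np.degrees(np.arccos(-R.from_rotvec(s['orientation']).as_matrix()[2,2])))
E
```

```text
time_s: 21.58
ee_pos: [0.5644, 0.0663, 0.2666]
orientation: [-2.362, -0.264, 0.108]
ft_force: [0.1, 0.2, -5.3]
finger_gap: 0.0159
grip_force: 30.0
[-0.25  0.27  1.89  0.67  1.44  0.84] [0.56441466 0.06627429 0.26663879]
43.97360135815745
```

Tilted 44°. I'll wait a second, then check from the side picture which pebble-coloured pixels remain on the floor, by casting rays onto the tote's tilted floor plane.

```bash
python3 -m crank '[[[0,0,0],[0,0,0],0],[[0,0,0],[0,0,0],0],[[0,0,0],[0,0,0],0],[[0,0,0],[0,0,0],0],[[0,0,0],[0,0,0],0],[[0,0,0],[0,0,0],0],[[0,0,0],[0,0,0],0],[[0,0,0],[0,0,0],0]]'
cat > chk.py <<'E'
from h import *
from scipy.spatial.transform import Rotation as R
s=env.sense(); Rt=R.from_rotvec(s['orientation']).as_matrix(); tz=-Rt[:,2]; tx=Rt[:,1]; ty=np.cross(tz,tx)
if tx[2]>0: tx,ty=-tx,-ty
g=s['ee_pos']+tz*(.0475); O=g-.088*tz  # tote origin
print("x",tx.round(2),"low z",(O+.119*tx)[2])
for n in("side","top"):
    im=eyes.snapshot(n); i=eyes.camera_info(n); f=210/np.tan(np.radians(i['vfov']/2)); T=np.array(i['extrinsics'])
    v,u=np.mgrid[0:420,0:560]; d=np.stack([(u-i['cx'])/f,(v-i['cy'])/f,np.ones_like(u)],-1)@T[:3,:3].T
    P0=O+.012*tz; k=((P0-T[:3,3])@tz)/(d@tz); q=T[:3,3]+d*k[...,None]-O; X,Y=q@tx,q@ty
    ins=(abs(X)+abs(Y)<.112)
    a=im.astype(int); m=(ins&((a[...,0]-a[...,2])>12)).astype(np.uint8)
    N,l,st,c=cv2.connectedComponentsWithStats(m)
    for j in range(1,N):
        if st[j,4]>12:
            w=l==j; print(n,"px",c[j].round(),"area",st[j,4],"tote xy mm",(1000*X[w].mean()).round(),(1000*Y[w].mean()).round(),"rgb",a[w].mean(0).round())
    print(n,"points px: grip",proj(n,g).round(),"lip",proj(n,O+.119*tx).round(),"back",proj(n,O-.119*tx).round(),"hinge",proj(n,O+.04*tx+.052*tz).round(),"gate bottom/top",proj(n,O+.097*tx+.012*tz).round(),proj(n,O+.096*tx+.054*tz).round())
    # coarse picture in tote frame: R-B and brightness by (X,Y) cells
    if n=="side":
        for x0 in range(-100,100,20): print(x0,[(int(a[w].mean()),int((a[w][:,0]-a[w][:,2]).mean())) if (w:=(ins&(abs(X*1000-x0-10)<10)&(abs(Y*1000-y0-10)<10))).sum()>3 else None for y0 in range(-100,100,20)])
E
python3 chk.py
```

```text
time_s: 22.68
ee_pos: [0.5643, 0.0662, 0.2665]
orientation: [-2.362, -0.263, 0.109]
ft_force: [0.0, -0.2, -4.4]
finger_gap: 0.0159
grip_force: 30.0
x [ 0.16 -0.7  -0.69] low z 0.1546531179218653
side px [256. 127.] area 253 tote xy mm -43.0 9.0 rgb [117.  94.  60.]
side points px: grip [266. 126.] lip [272. 188.] back [242. 103.] hinge [267. 149.] gate bottom/top [271. 178.] [275. 170.]
-100 [None, None, None, (55, -2), (61, -3), (60, -3), (63, -5), None, None, None]
-80 [None, None, (55, -3), (61, -4), (62, -3), (64, -4), (52, -9), (33, 1), None, None]
-60 [None, (55, -4), (65, -3), (74, -1), (117, 67), (111, 67), (57, 23), (44, 22), (31, -5), None]
-40 [(122, 2), (95, 0), (86, -1), (71, 3), (75, 39), (63, 31), (63, -8), (37, -7), (36, -3), (34, -4)]
-20 [(78, -4), (62, -3), (62, -4), (62, -3), (62, -3), (57, -5), (65, -7), (41, -5), (37, -6), (34, -6)]
0 [(69, -4), (80, -4), (72, -2), (73, -2), (69, -3), (68, -4), (60, -13), (36, -6), (40, -5), (34, -6)]
20 [(61, -4), (69, -3), (85, -2), (77, -2), (87, -4), (83, -5), (74, -4), (90, -4), (100, -3), (96, 0)]
40 [None, (62, -4), (69, -4), (73, -4), (78, -4), (84, -5), (84, -5), (94, -5), (87, -5), None]
60 [None, None, (62, -4), (69, -4), (99, -4), (107, -6), (107, -6), (117, -4), None, None]
80 [None, None, None, (62, -4), (61, -1), (60, -3), (63, -4), None, None, None]
top px [285. 190.] area 55 tote xy mm 55.0 37.0 rgb [131. 119. 101.]
top px [297. 218.] area 116 tote xy mm 70.0 -24.0 rgb [145. 120.  80.]
top points px: grip [298. 200.] lip [306. 206.] back [221. 218.] hinge [298. 203.] gate bottom/top [303. 206.] [317. 201.]
```

No pebble colour is left on the visible floor; the only warm pixels in the side view are the wooden grip. I'll tip a few degrees more so nothing hangs up, hold, re-check and finish.

```bash
python3 -m crank '[[[0,0,0],[2,0.4,0],0],[[0,0,0],[4,0.9,0],0],[[0,0,0],[5.8,1.3,0],0],[[0,0,0],[5.8,1.3,0],0],[[0,0,0],[5.8,1.3,0],0],[[0,0,0],[5.8,1.3,0],0],[[0,0,0],[5.8,1.3,0],0],[[0,0,0],[5.8,1.3,0],0],[[0,0,0],[5.8,1.3,0],0],[[0,0,0],[5.8,1.3,0],0]]'; python3 chk.py | grep -v "None"
python3 - <<'E'
from h import *
g=cv2.imread("pics/sideF.png",0); s=eyes.snapshot("side"); g2=cv2.cvtColor(s,cv2.COLOR_RGB2GRAY)
print([int(g2[y,270:276].mean()) for y in range(140,200,3)])
E
```

```text
time_s: 24.02
ee_pos: [0.5643, 0.0662, 0.2665]
orientation: [-2.259, -0.252, 0.119]
ft_force: [0.2, 0.2, -5.6]
finger_gap: 0.0156
grip_force: 30.0
x [ 0.14 -0.63 -0.77] low z 0.1493468015347645
side px [270. 124.] area 76 tote xy mm -37.0 45.0 rgb [68. 56. 34.]
side px [254. 130.] area 193 tote xy mm -31.0 -1.0 rgb [129. 103.  67.]
side points px: grip [266. 128.] lip [270. 189.] back [243.  99.] hinge [267. 150.] gate bottom/top [269. 178.] [274. 172.]
-40 [(104, 0), (105, -1), (92, 0), (84, 7), (112, 79), (100, 70), (45, 12), (43, 18), (19, -4), (24, -5)]
-20 [(97, -3), (71, -3), (64, -4), (64, -3), (64, 3), (53, -2), (60, -6), (37, -5), (55, -5), (63, -5)]
0 [(72, -4), (69, -4), (64, -3), (64, -4), (64, -4), (64, -3), (69, -5), (37, -4), (33, -5), (35, -5)]
20 [(60, -3), (73, -3), (78, -1), (76, -1), (76, -3), (83, -5), (64, -14), (38, -5), (42, -4), (33, -5)]
top px [283. 193.] area 88 tote xy mm 55.0 32.0 rgb [142. 133. 120.]
top px [295. 215.] area 132 tote xy mm 78.0 -16.0 rgb [122. 102.  73.]
top points px: grip [300. 200.] lip [300. 208.] back [223. 216.] hinge [297. 204.] gate bottom/top [299. 207.] [314. 202.]
[55, 62, 67, 65, 48, 86, 82, 76, 76, 80, 104, 86, 47, 82, 115, 159, 193, 189, 176, 137]
```

```bash
python3 -c "
from cell import env
print(env.finish_job())"
```

```text
the job is handed in; nothing more can be done
None
```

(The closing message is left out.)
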